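# Third hand at the electronics bench: aim the magnifier, hold the heat sink to the panel

### The arm

A 6-joint arm with a two-finger parallel gripper is mounted at the origin on the work surface. World frame = base frame: x ahead of the robot, y to its left, z up, the work surface at z = 0. Lengths are in m, angles in rad, forces in N, time in s.
With the tool pointing down it reaches from about 0.375 to 0.975 m from the base axis. Payload 3.8 kg.
Tool frame: the origin (TCP) lies at the very end of the fingers, on their centre line; the grasp point (between the pads) lies 19 mm behind it (env.hold_point_z is the distance from the TCP to the grasp point, in m); z points along the fingers, y is the line along which they close (so a half turn about z gives the same grasp; the last joint's range is limited). The gripper opens to 85 mm and grips with 20 to 120 N. Pads are 22 mm wide; open, the fingers measure 114 mm over their backs; the gripper's body (76 mm by 85 mm) begins 54 mm behind the grasp point. The pads swing forward as they close: fully open they stand 13 mm farther back than shut.
Start: joints at [1.269, 0.264, 1.604, -0, 1.274, -0.037], TCP at [0.177, 0.651, 0.231] pointing down, gripper open.
Joint ranges: [-2.63, 2.63], [-0.94, 2.18], [0.31, 2.57], [-1.31, 4.45], [0, 2.66], [-2.55, 2.55]. Speed limits (rad/s): [2.57, 2.57, 3.14, 3.14, 3.14, 3.14].

### API

Orientations are given as a rotation vector (axis times angle).
In Python, from plant import env, cams gives the robot as it stands.
- The arm moves only by the shell command python3 -m creep 'ROWS' [FORCE]. ROWS is JSON, a list of rows, each a list of 3 entries, a list of its own where there are three numbers: the closure, from -1 (fully open) to 1 (shut), then the shift along the tool's x, y, z in m, then the turn, a rotation vector about the tool's x, y, z in degrees. In form: [[hand, [dx, dy, dz], [wx, wy, wz]], ...]. A call has 1 to 10 rows; each row shifts and turns the commanded pose from where the row before left it, along the tool's axes as they then stand; what a row does not reach is not made up. A row lasts 1/10 s, in which the tool goes at most 50 mm and 8.59 degrees, less where a joint would pass 70% of its speed; a pose out of reach is approached as far as the arm can. A call with a gripper value outside its range is refused whole. The fingers move at their own pace and stop on an object; FORCE is the grip in N (left out, the last holds). Time passes only in rows, so rows that do not move let the fingers close. It gives the time, the measured TCP pose, the force, the opening and the grip force at its end, in the units of the state.
- env.read_state(): the state, without advancing time (a new reading comes with each control period).
- cams.camera(name): name is "scene" or "side" or "wrist"; returns a dict with "pixels" (384x512x3 uint8, red, green, blue), "range_z" (384x512 float32, m along the optical axis (not along the pixel's ray), 0 where there is no reading), "K" (3x3 intrinsics, pixels), "D" ([k1, k2, p1, p2, k3] as OpenCV has them; the pictures are not rectified), "R" (3x3) and "t" (3): a world point X has camera coordinates R X + t; the wrist camera has in their place "T_tool_cam" (4x4, takes a point from camera to tool coordinates, whose origin is the TCP and whose axes are the flange's). Camera axes: x right, y down, z forward; pixel columns grow to the right and rows downward; lengths in m; the calibration is good to about 2 mm. A picture is of the moment at which its call begins: read the wrist's pose just before it.
- env.hand_in(): hands the job in; it is judged then, once.
The state is a dict: "time": time; "qpos": joint angles; "qvel": joint speeds; "joint_efforts": joint torques, N m; "position": TCP position; "tool_rot": TCP orientation; "ft_force": force on the tool from outside, world axes, zero at the start; "torque": the same for the moment, N m; "gripper_width": opening from 0.0 (shut) to 1.0 (fully open); "gripper_force": force on a finger pad.
Only numpy, scipy, OpenCV 4.12 (cv2) and the standard library are available. Lean on these libraries where they do the work, as an engineer would, in place of code of your own. Each camera call takes 0.05 s, during which the arm holds its last target. There are 200 camera calls.

### The job

First take the jig's magnifier by its orange ball and swing it off the work to stand parallel with the aluminium panel, tilted up 30 degrees from level, and leave it like that. Then pick up the finned heat sink, set it on the jig plate on the centre line and press its flat face squarely against the sprung panel until the red pointer stands in the green band, and stay so: I will drive the screws, so finish while still gripping and pressing, with a steady push of about 10 N. Never drive the panel to the end of its travel, and leave the bottle, screwdriver, spool and cup alone.

Things in the scene. Friction and masses are not known exactly. Their poses are not given: they have to be found in the camera images.
- jig: Fixed assembly jig: grey plate 240 (x) x 260 (y) x 12 mm. Origin: centre of the underside; z up. Yaw within 0.25 rad. Panel across it at x = 0; on the robot's side (-x) a black centre line at y = 0. Magnifier post at (100, 100) mm. At x = 8, y = -104 mm a white scale with a green band (5 to 15 mm of panel travel). Behind the panel, to x = 67 mm, guides and spring stop up to 42 mm high.
- panel (a joint): Travel (m) of the sprung aluminium panel, 100 wide x 45 high x 4 mm, upright on the jig plate. At rest (0) its pressing face, looking to jig -x, lies at jig x = 0; it yields towards jig +x. Spring 1000 N/m, no preload: 10 mm is 10 N; travel ends at 20 mm. The red pointer moves with the face; green band 5 to 15 mm.
- swivel (a joint): Magnifier swivel (rad) about its vertical post at jig (100, 100) mm. 0: its arm points along jig -y, parallel with the panel and behind it; positive swings the arm towards jig -x, over the work (starts at 0.6 to 1.1). Stiff (0.25 N m): stays where it is left.
- tilt (a joint): Magnifier tilt (rad) about a level hinge on the post's axis, 120 mm above the bench. 0: level; positive: ball end raised (starts at 0.75 to 1.1; 30 degrees = 0.52). Stiff (0.38 N m): stays where it is left. With swivel s, tilt t the ball lies from the post at jig x = -150 cos(t) sin(s), y = -150 cos(t) cos(s) mm, height 120 + 150 sin(t) mm.
- knob (a point): Centre of the orange ball, 22 mm in diameter, at the outer end of the magnifier, 150 mm from the hinge. Between ball and hinge: a stem 9 mm thick, then the round lens frame, 90 mm in diameter, 14 mm thick, centred 85 mm from the hinge. The ball can be gripped from above, fingers closing across the arm.
- heatsink: Aluminium heat sink 50 (x) x 50 (y) x 40 mm (z) high, about 0.14 kg, loose on the mat to the robot's right, yaw within 0.7 rad. Origin: centre of the underside. The flat face with two screw holes is at x = +25 mm; six upright fins run from it to x = -25 mm. Gripped from above across its 50 mm width (y); only the heat sink, not the fingers, should bear on the panel.
- flat (a point): Centre of the heat sink's flat face: heat sink x = +25, z = 20 mm.
- dispenser: Bystander: upright blue bottle, 56 mm in diameter, 130 mm high; origin under its centre.
- screwdriver: Bystander: screwdriver with an orange handle lying on the bench, 180 mm long along its x.
- spool: Bystander: metal wire spool standing on end, 60 mm in diameter, 40 mm high; origin under its centre.
- screw_cup: Bystander: small steel bowl, 60 mm in diameter, 35 mm high; origin under its centre.
Not all that is in view belongs to the job. What is shaped like the heatsink but pink is not meant.

How it is judged:
By the outcome, as a careful person would: the job done as asked, in the order asked, and still so for the second after the job is handed in, while the arm keeps its last pose, push and grip.
It also fails if it takes over 56 s, if anything falls off the work surface, if the arm or the gripper's body presses on something with over 40 N, if the wrist force passes 120 N, or if a joint passes its speed limit or range.

## Working session

There is one attempt and no reset: what is moved stays moved. The work goes in short steps, Python scripts to look and compute and a shell command to move; the robot and the scene stay as the last step left them, time stands still between calls to the robot, and variables do not carry over. Pictures are saved under pics/ and viewed, at most 13 in all, crops included, and the job is handed in when it is done.

```bash
ls; mkdir -p pics; python3 - <<'E'
from plant import env,cams
import cv2,numpy as np
s=env.read_state();print({k:np.round(v,3) for k,v in s.items()},env.hold_point_z)
for n in("scene","side"):
    c=cams.camera(n);np.savez(f"pics/{n}0.npz",**c)
    cv2.imwrite(f"pics/{n}0.png",c["pixels"][...,::-1]);print(n,c["K"],c["D"],c["t"])
    print(-np.array(c["R"]).T@c["t"])
E
```

```text
pics
{'time': np.float64(0.0), 'qpos': array([ 1.269,  0.265,  1.605,  0.   ,  1.274, -0.037]), 'qvel': array([ 0.   , -0.001,  0.001,  0.001, -0.001, -0.   ]), 'joint_efforts': array([ 1.0000e-03, -5.1511e+01, -3.6731e+01, -0.0000e+00,  1.3000e-02,
        0.0000e+00]), 'position': array([0.176, 0.651, 0.23 ]), 'tool_rot': array([-0.415, -3.114,  0.004]), 'ft_force': array([ 0.674,  0.839, -0.725]), 'torque': array([0.013, 0.006, 0.012]), 'gripper_force': np.float64(0.0), 'gripper_width': np.float64(0.999)} 0.0187
scene [[357.19201311   0.         251.3227671 ]
 [  0.         357.19201311 195.82146423]
 [  0.           0.           1.        ]] [0.01812721 0.         0.         0.         0.        ] [-0.28489898 -0.29611454  1.44504199]
[ 1.13455995 -0.39249889  0.90316994]
side [[455.08835145   0.         262.39261723]
 [  0.         455.08835145 186.41021611]
 [  0.           0.           1.        ]] [-0.1526051  0.         0.         0.         0.       ] [-0.51051535  0.2283124   1.19101592]
[ 0.03992135 -0.99030573  0.86543183]
```

View pics/scene0.png

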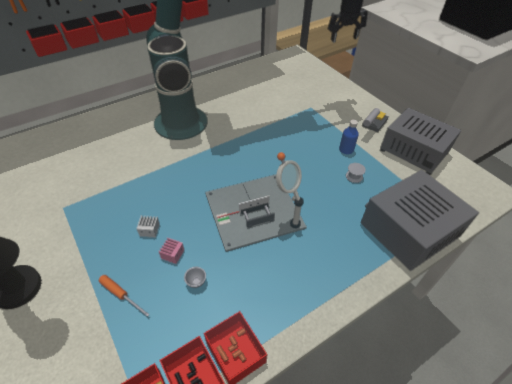

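View pics/side0.png

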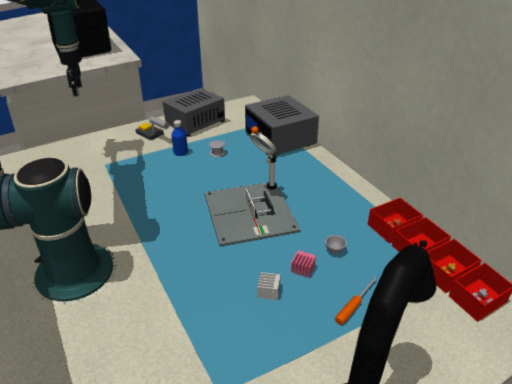

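Scene view: the orange ball is at (281,155), lens ring (289,177), post (298,212), jig plate corners about (207,192) and (302,230). The silver heat sink is at (148,226), with a pink decoy at (172,250). Candidates for the ball: knob (281,155), and the screwdriver handle (112,287), which is ruled out. Next I'll crop in closer.

```bash
cat > h.py <<'E'
import numpy as np,cv2
def load(n): return dict(np.load(f"pics/{n}.npz"))
def w(c,u,v,z=None,d=None):
    """pixel -> world: by plane height z, by given depth d, or by depth image"""
    x,y=cv2.undistortPoints(np.array([[[u,v]]],float),c["K"],c["D"])[0,0]
    r=np.array([x,y,1.]);R,t=c["R"],c["t"]
    if z is not None: o=-R.T@t;k=R.T@r;return o+k*(z-o[2])/k[2]
    if d is None:d=c["range_z"][int(round(v)),int(round(u))]
    return R.T@(r*d-t)
def p(c,X): return cv2.projectPoints(np.array(X,float).reshape(-1,3),cv2.Rodrigues(c["R"])[0],c["t"],c["K"],c["D"])[0][:,0]
E
python3 - <<'E'
from h import *
a=load("scene0");b=load("side0")
def crop(c,x0,y0,w_,h_,k): 
    return cv2.resize(c["pixels"][y0:y0+h_,x0:x0+w_,::-1],None,fx=k,fy=k,interpolation=cv2.INTER_CUBIC)
cv2.imwrite("pics/c1.png",crop(a,125,140,200,150,4))
cv2.imwrite("pics/c2.png",crop(b,190,120,160,180,3.3))
# colored pixel centroids
for n,c in(("scene",a),("side",b)):
    hsv=cv2.cvtColor(c["pixels"],cv2.COLOR_RGB2HSV)
    m=cv2.inRange(hsv,(3,150,120),(18,255,255))
    k,l,s,ce=cv2.connectedComponentsWithStats(m)
    for i in range(1,k):
        if s[i,4]>8:
            v,u=np.where(l==i);d=np.median(c["range_z"][v,u])
            print(n,ce[i].round(1),s[i,4],w(c,*ce[i],d=d+.007).round(4))
E
```

```text
scene [280.5 155.4] 21 [0.5876 0.0531 0.2543]
scene [111.7 286.1] 225 [ 0.5627 -0.4649  0.0174]
scene [217.8 348.1] 12 [ 8.499e-01 -3.022e-01 -3.000e-04]
scene [229.3 348.1] 9 [ 0.8658 -0.2788  0.0022]
scene [240.1 352.1] 14 [ 0.889  -0.2623  0.0071]
scene [159.  381.7] 18 [ 0.8453 -0.4508  0.0097]
side [254.4 128.8] 30 [0.5861 0.0549 0.2523]
side [397.4 220.7] 35 [ 0.8964 -0.2677  0.0163]
side [390.  223.4] 24 [ 0.8686 -0.2657  0.0157]
side [448.2 267.8] 87 [ 0.8863 -0.4854  0.0102]
side [347.9 309.5] 300 [ 0.5596 -0.4656  0.0166]
```

View pics/c1.png

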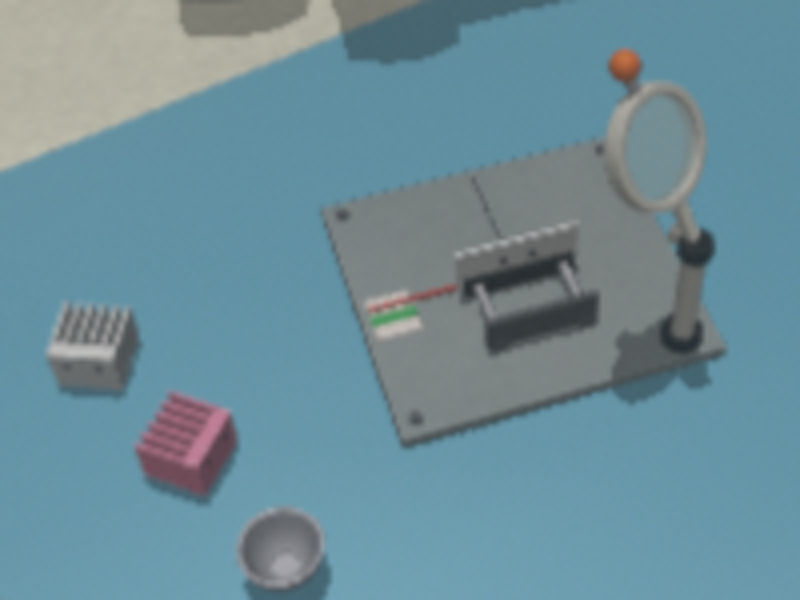

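View pics/c2.png

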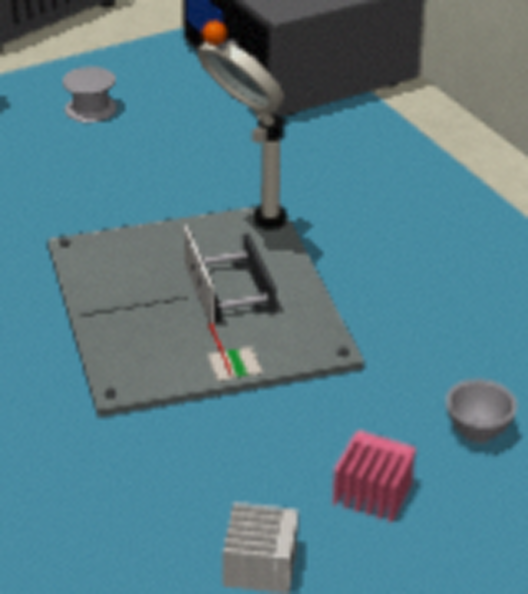

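The crops confirm the choice: the ball is at crop (625,65). The silver finned sink is at (92,345), with its screw holes facing the camera, i.e. away from the robot. The pink one is the decoy. The red pointer sits at the start of the white scale, just before the green band.

```bash
python3 - <<'E'
from h import *
from scipy.optimize import least_squares
a=load("scene0");b=load("side0")
f=lambda u,v,x0,y0,k:((u+.5)/k-.5+x0,(v+.5)/k-.5+y0)
S=[f(*q,125,140,4) for q in[(322,208),(403,436),(722,349)]]
D=[f(*q,190,120,3.3) for q in[(50,242),(100,408),(362,363)]]
PS=[w(a,*q,z=.012) for q in S];PD=[w(b,*q,z=.012) for q in D]
print(np.round(PS,4));print(np.round(PD,4))
# order: scene near-left(-x,-y),( +x,-y),(+x,+y); side: (-x,+y),(-x,-y),(+x,-y)
L=np.array([[-.12,-.13],[.12,-.13],[.12,.13],[-.12,.13],[-.12,-.13],[.12,-.13]])
O=np.array(PS+PD)[:,:2]
def res(p):
    c,s=np.cos(p[2]),np.sin(p[2]);return (L@np.array([[c,s],[-s,c]])+p[:2]-O).ravel()
r=least_squares(res,[.6,0,0]);print("jig",r.x.round(4),(r.fun.reshape(-1,2)*1e3).round(1))
x,y,q=r.x
R=np.array([[np.cos(q),-np.sin(q)],[np.sin(q),np.cos(q)]])
post=R@[.1,.1]+[x,y];print("post",post)
k=np.array([.587,.054]);dj=R.T@(k-post);print("ball from post jig",dj,"s",np.arctan2(-dj[0],-dj[1]),"t",np.arccos(np.hypot(*dj)/.15), np.arcsin((.2535-.12)/.15))
# heat sink top points
for n,c,(u0,u1,v0,v1) in(("scene",a,(134,162,212,240)),("side",b,(255,284,265,302))):
    P=[]
    for v in range(v0,v1):
        for u in range(u0,u1):
            if c["range_z"][v,u]>0:
                X=w(c,u,v)
                px=c["pixels"][v,u].astype(int)
                if X[2]>.030 and px.max()-px.min()<60:P.append(X)
    P=np.array(P);print(n,len(P),P.mean(0).round(4),np.percentile(P[:,2],[50,95]).round(4),cv2.minAreaRect((P[:,:2]*1e3).astype(np.float32)))
E
```

```text
[[ 0.3927 -0.0952  0.012 ]
 [ 0.6212 -0.1489  0.012 ]
 [ 0.6844  0.0962  0.012 ]]
[[ 0.4506  0.1475  0.012 ]
 [ 0.3933 -0.0974  0.012 ]
 [ 0.6199 -0.1544  0.012 ]]
jig [ 5.372e-01  1.000e-04 -2.367e-01] [[-2.7 -3. ]
 [ 2.2 -5.5]
 [-0.1  2.1]
 [ 0.4  7.1]
 [-3.3 -0.7]
 [ 3.5 -0. ]]
post [0.6578472  0.07384967]
ball from post jig [-0.06421666 -0.03591039] s 1.0609121226909857 t 1.058130070707704 1.0973451695228307
scene 248 [ 0.4355 -0.3092  0.0389] [0.0403 0.0439] ((432.0458984375, -307.70391845703125), (51.30976867675781, 51.875308990478516), 51.179718017578125)
side 365 [ 0.4297 -0.3109  0.0377] [0.0383 0.0419] ((430.5885314941406, -309.2395935058594), (53.984764099121094, 50.225467681884766), 52.111122131347656)
```

```bash
cat >> h.py <<'E'
from scipy.spatial.transform import Rotation as Ro
def go(tgt,ydeg):
    """print tool-frame shift to world tgt and tool-z turn to bring tool y to ydeg (tool down)"""
    from plant import env
    s=env.read_state();M=Ro.from_rotvec(s["tool_rot"]).as_matrix()
    yn=np.degrees(np.arctan2(M[1,1],M[0,1]))
    print("t",round(float(s["time"]),2),"pos",s["position"].round(4),"ydeg",yn.round(2),"tilt",M[:,2].round(4),"F",s["ft_force"].round(1),"w",round(float(s["gripper_width"]),3))
    print("shift tool",(M.T@(np.array(tgt)-s["position"])).round(4),"turn z",-((ydeg-yn+180)%360-180))
E
R='[-1,[0,0,-0.011],[0,0,8.5]]'; python3 -m creep '[[-1,[0,0,-0.011],[0,0,8.5]],[-1,[0,0,-0.011],[0,0,8.5]],[-1,[0,0,-0.011],[0,0,8.5]],[-1,[0,0,-0.011],[0,0,8.5]],[-1,[0,0,-0.011],[0,0,8.5]],[-1,[0,0,-0.011],[0,0,8.5]],[-1,[0,0,-0.011],[0,0,8.5]],[-1,[0,0,-0.011],[0,0,8.5]],[-1,[0,0,-0.011],[0,0,8.5]],[-1,[0,0,-0.011],[0,0,8.5]]]'
python3 -c "
from h import *
go([.587,.054,.34],-74.3)"
```

```text
time: 1.1
position: [0.1766, 0.6512, 0.3409]
tool_rot: [2.415, 2.008, -0.002]
ft_force: [0.2, -0.6, 0.9]
gripper_width: 0.998
gripper_force: 0.0
t 1.1 pos [0.1766 0.6512 0.3409] ydeg -10.52 tilt [-4.0e-04 -1.3e-03 -1.0e+00] F [ 0.2 -0.6  0.9] w 0.998
shift tool [-0.5122  0.5126  0.0015] turn z 63.77866957735887
```

```bash
python3 -m creep '[[-1,[-0.0341,0.0342,0],[0,0,0]],[-1,[-0.0341,0.0342,0],[0,0,0]],[-1,[-0.0341,0.0342,0],[0,0,0]],[-1,[-0.0341,0.0342,0],[0,0,0]],[-1,[-0.0341,0.0342,0],[0,0,0]],[-1,[-0.0341,0.0342,0],[0,0,0]],[-1,[-0.0341,0.0342,0],[0,0,0]],[-1,[-0.0341,0.0342,0],[0,0,0]]]' | head -2
python3 -m creep '[[-1,[-0.0341,0.0342,0],[0,0,0]],[-1,[-0.0341,0.0342,0],[0,0,0]],[-1,[-0.0341,0.0342,0],[0,0,0]],[-1,[-0.0341,0.0342,0],[0,0,0]],[-1,[-0.0341,0.0342,0],[0,0,0]],[-1,[-0.0341,0.0342,0],[0,0,0]],[-1,[-0.0341,0.0342,0],[0,0,0]]]' | head -2
python3 -m creep '[[-1,[0,0,0],[0,0,8]],[-1,[0,0,0],[0,0,8]],[-1,[0,0,0],[0,0,8]],[-1,[0,0,0],[0,0,8]],[-1,[0,0,0],[0,0,8]],[-1,[0,0,0],[0,0,8]],[-1,[0,0,0],[0,0,8]],[-1,[0,0,0],[0,0,8]],[-1,[0,0,0],[0,0,0]]]' | head -2
cat >> h.py <<'E'
def wrist(name):
    from plant import env,cams
    s=env.read_state();c=cams.camera("wrist")
    T=np.eye(4);T[:3,:3]=Ro.from_rotvec(s["tool_rot"]).as_matrix();T[:3,3]=s["position"]
    W=np.linalg.inv(T@c["T_tool_cam"]);c["R"]=W[:3,:3];c["t"]=W[:3,3]
    np.savez(f"pics/{name}.npz",**c);cv2.imwrite(f"pics/{name}.png",c["pixels"][...,::-1]);return c
E
python3 - <<'E'
from h import *
go([.587,.054,.24],-74.3)
c=wrist("w1")
hsv=cv2.cvtColor(c["pixels"],cv2.COLOR_RGB2HSV);m=cv2.inRange(hsv,(3,150,100),(18,255,255))
k,l,s,ce=cv2.connectedComponentsWithStats(m)
for i in range(1,k):
    if s[i,4]>30:
        v,u=np.where(l==i);d=np.median(c["range_z"][v,u]);print(ce[i],s[i],d,w(c,*ce[i],d=d+.008))
E
```

```text
time: 1.9
position: [0.3983, 0.3328, 0.3409]
time: 2.6
position: [0.5918, 0.0555, 0.3408]
time: 3.5
position: [0.591, 0.0574, 0.3406]
t 3.5 pos [0.591  0.0574 0.3406] ydeg -74.2 tilt [-1.1e-03 -1.0e-04 -1.0e+00] F [ 0.1  0.2 -0.4] w 0.998
shift tool [-0.0046  0.0022  0.1006] turn z 0.10389004005668312
[257.37906977 203.04883721] [246 191  24  24 430] 0.2400006 [0.58726315 0.05425681 0.25213337]
```

View pics/w1.png

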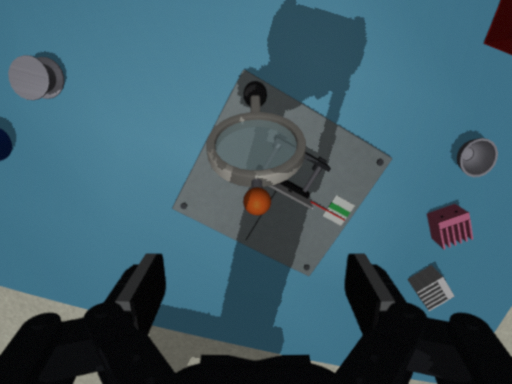

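Wrist view: ball at (257,203) with the arm straight up the image to the post at (255,93). The plate corners are at about (247,69), (391,157), (310,274) and (173,209), the silver sink is at (432,287), and pink at (450,226). The ball agrees with the earlier fix.

```bash
python3 - <<'E'
from h import *
from scipy.optimize import least_squares
c=load("w1")
O=np.array([w(c,*q,z=.012)[:2] for q in[(247,69),(391,157),(310,274),(173,209)]])
L=np.array([[.12,.13],[.12,-.13],[-.12,-.13],[-.12,.13]])
def res(p):
    C,s=np.cos(p[2]),np.sin(p[2]);return (L@np.array([[C,s],[-s,C]])+p[:2]-O).ravel()
r=least_squares(res,[.54,0,-.2]);print(O.round(4),r.x.round(4),(r.fun.reshape(-1,2)*1e3).round(1))
x,y,q=r.x;R=np.array([[np.cos(q),-np.sin(q)],[np.sin(q),np.cos(q)]])
for p in[(.1,.1),(.1,-.03)]:print(R@p+[x,y])
post=R@[.1,.1]+[x,y];k=np.array([.5873,.0543]);dj=R.T@(k-post);print(dj,np.arctan2(-dj[0],-dj[1]),np.hypot(*dj))
go([.5873,.0543,.239],-74.2)
E
```

```text
[[ 0.6869  0.096 ]
 [ 0.6268 -0.1481]
 [ 0.3979 -0.0963]
 [ 0.4524  0.154 ]] [ 0.541   0.0014 -0.2299] [[ 0.5  4.6]
 [ 1.4 -4.4]
 [-3.4 -1.5]
 [ 1.4  1.4]]
[0.66116129 0.07596132]
[ 0.63153177 -0.05061708]
[-0.06698022 -0.03792561] 1.0555846935035615 0.07697208986692265
t 3.55 pos [0.591  0.0574 0.3407] ydeg -74.01 tilt [-1.e-03 -1.e-04 -1.e+00] F [ 0.1  0.9 -0.5] w 0.999
shift tool [-0.0043  0.002   0.1017] turn z 0.1949980005335874
```

```bash
python3 -m creep '[[-1,[-0.0043,0.002,0.02],[0,0,0]],[-1,[0,0,0.02],[0,0,0]],[-1,[0,0,0.02],[0,0,0]],[-1,[0,0,0.02],[0,0,0]],[-1,[0,0,0.0215],[0,0,0]],[-1,[0,0,0],[0,0,0]]]' 40
python3 -m creep '[[1,[0,0,0],[0,0,0]],[1,[0,0,0],[0,0,0]],[1,[0,0,0],[0,0,0]],[1,[0,0,0],[0,0,0]],[1,[0,0,0],[0,0,0]],[1,[0,0,0],[0,0,0]],[1,[0,0,0],[0,0,0]],[1,[0,0,0],[0,0,0]]]' 40
```

```text
time: 4.15
position: [0.5851, 0.0542, 0.2357]
tool_rot: [-3.11, -0.437, 0.012]
ft_force: [-0.6, -0.1, -0.5]
gripper_width: 1.001
gripper_force: 0.0
time: 4.95
position: [0.5879, 0.0544, 0.2409]
tool_rot: [3.112, 0.433, 0.002]
ft_force: [-1.2, 0.5, 5.9]
gripper_width: 0.22
gripper_force: 39.0
```

```bash
python3 -m creep '[[-0.3,[0,0,0],[0,0,0]],[-0.3,[0,0,0],[0,0,0]],[-0.3,[0,0,0],[0,0,0]],[-0.3,[0,0,0.005],[0,0,0]],[-0.3,[0,0,0],[0,0,0]]]' 40
python3 - <<'E'
from h import *
c=wrist("w2")
hsv=cv2.cvtColor(c["pixels"],cv2.COLOR_RGB2HSV);m=cv2.inRange(hsv,(3,150,60),(18,255,255))
k,l,s,ce=cv2.connectedComponentsWithStats(m)
for i in range(1,k):
    if s[i,4]>60:
        v,u=np.where(l==i);d=np.median(c["range_z"][v,u]);print(ce[i],s[i],d,w(c,*ce[i],d=d+.008))
go([.5873,.0543,.239],-74.2)
E
```

```text
time: 5.45
position: [0.587, 0.0543, 0.2335]
tool_rot: [-3.112, -0.433, 0.003]
ft_force: [0.3, 0.2, -0.3]
gripper_width: 0.655
gripper_force: 0.0
[253.76453318 274.14151497] [ 231  251   47   47 1703] 0.13785467 [0.58826589 0.05508714 0.25097112]
t 5.5 pos [0.5872 0.0543 0.2338] ydeg -74.18 tilt [-1.6e-03 -1.0e-04 -1.0e+00] F [ 0.3 -0.3  0.4] w 0.648
shift tool [ 0.0001  0.     -0.0052] turn z 0.024499154363752496
```

View pics/w2.png

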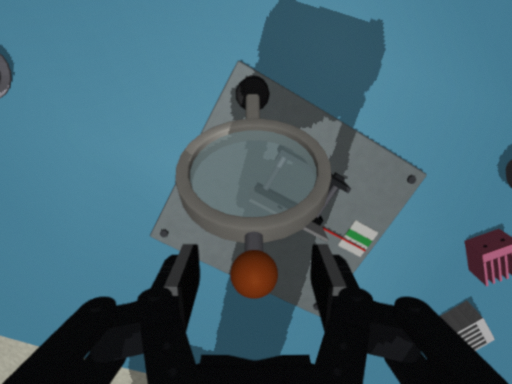

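The ball at (254,274) sits between the pads, slightly low in the picture but between the fingertips, and the lens is clear ahead of them. Regripping.

```bash
python3 -m creep '[[1,[0,0,0],[0,0,0]],[1,[0,0,0],[0,0,0]],[1,[0,0,0],[0,0,0]],[1,[0,0,0],[0,0,0]],[1,[0,0,0],[0,0,0]],[1,[0,0,0],[0,0,0]]]' 40
python3 - <<'E'
import numpy as np
q=-.233;J=np.array([.539,.001]);R=np.array([[np.cos(q),-np.sin(q)],[np.sin(q),np.cos(q)]])
post=R@[.1,.1]+J
for f in np.linspace(0,1,8):
    s=1.06*(1-f);t=1.08+(.5236-1.08)*f
    b=post+R@(-.15*np.cos(t)*np.array([np.sin(s),np.cos(s)]))
    print(round(f,2),b.round(4),round(.12+.15*np.sin(t),4),"ydeg",round(np.degrees(-s+q),1))
E
```

```text
time: 6.1
position: [0.5877, 0.0544, 0.235]
tool_rot: [-3.112, -0.433, -0.0]
ft_force: [-0.9, 0.4, 1.4]
gripper_width: 0.227
gripper_force: 39.0
0.0 [0.5914 0.0558] 0.2523 ydeg -74.1
0.14 [0.5858 0.0415] 0.2463 ydeg -65.4
0.29 [0.5835 0.0254] 0.2394 ydeg -56.7
0.43 [0.585  0.0084] 0.2319 ydeg -48.1
0.57 [ 0.5905 -0.0087] 0.2236 ydeg -39.4
0.71 [ 0.6    -0.0249] 0.2146 ydeg -30.7
0.86 [ 0.6131 -0.0393] 0.2051 ydeg -22.0
1.0 [ 0.6294 -0.0512] 0.195 ydeg -13.3
```

```bash
python3 - <<'E'
from h import *
q=-.233;J=np.array([.539,.001]);R=np.array([[np.cos(q),-np.sin(q)],[np.sin(q),np.cos(q)]])
post=R@[.1,.1]+J
P=[]
for f in np.linspace(0,1,17):
    s=1.06*(1-f);t=1.08+(.5236-1.08)*f
    b=post+R@(-.15*np.cos(t)*np.array([np.sin(s),np.cos(s)]))+np.array([-.0034,-.0013])*(1-f)
    P.append((*b,.12+.15*np.sin(t),-s+q))
for a,b in zip(P,P[1:]):
    d=np.subtract(b,a);y=a[3];Y=np.array([np.cos(y),np.sin(y)]);X=np.array([-Y[1],Y[0]]) # z down: x=y cross z
    X=np.cross([*Y,0],[0,0,-1])[:2]
    print([round(float(v),4) for v in(X@d[:2],Y@d[:2],-d[2])],round(-np.degrees(d[3]),2))
E
```

```text
[-0.0042, 0.005, 0.0025] -3.8
[-0.0041, 0.0053, 0.0027] -3.8
[-0.004, 0.0056, 0.0028] -3.8
[-0.0038, 0.0059, 0.003] -3.8
[-0.0037, 0.0062, 0.0031] -3.8
[-0.0036, 0.0064, 0.0033] -3.8
[-0.0035, 0.0067, 0.0034] -3.8
[-0.0034, 0.007, 0.0036] -3.8
[-0.0032, 0.0072, 0.0037] -3.8
[-0.0031, 0.0075, 0.0038] -3.8
[-0.003, 0.0077, 0.0039] -3.8
[-0.0028, 0.008, 0.0041] -3.8
[-0.0027, 0.0082, 0.0042] -3.8
[-0.0026, 0.0084, 0.0043] -3.8
[-0.0024, 0.0086, 0.0044] -3.8
[-0.0023, 0.0088, 0.0045] -3.8
```

```bash
python3 -m creep '[[1,[-0.0042,0.005,0.0025],[0,0,-3.8]],[1,[-0.0041,0.0053,0.0027],[0,0,-3.8]],[1,[-0.004,0.0056,0.0028],[0,0,-3.8]],[1,[-0.0038,0.0059,0.003],[0,0,-3.8]],[1,[-0.0037,0.0062,0.0031],[0,0,-3.8]],[1,[-0.0036,0.0064,0.0033],[0,0,-3.8]],[1,[-0.0035,0.0067,0.0034],[0,0,-3.8]],[1,[-0.0034,0.007,0.0036],[0,0,-3.8]],[1,[0,0,0],[0,0,0]]]'
python3 - <<'E'
from h import *
go([.6294,-.0512,.178],-13.3)
from plant import cams
from h import *
c=cams.camera("side");
hsv=cv2.cvtColor(c["pixels"],cv2.COLOR_RGB2HSV);m=cv2.inRange(hsv,(3,150,60),(18,255,255))
k,l,s,ce=cv2.connectedComponentsWithStats(m)
for i in range(1,k):
    if s[i,4]>5:
        v,u=np.where(l==i);d=np.median(c["range_z"][v,u]);print(ce[i],s[i,4],w(c,*ce[i],d=d+.008))
E
```

```text
time: 7.0
position: [0.5853, -0.0013, 0.2106]
tool_rot: [-2.889, -1.233, -0.0]
ft_force: [-1.7, 1.3, 2.5]
gripper_width: 0.228
gripper_force: 39.4
t 7.0 pos [ 0.5853 -0.0013  0.2106] ydeg -43.79 tilt [ 1.e-04  6.e-04 -1.e+00] F [-1.7  1.3  2.5] w 0.228
shift tool [-0.0055  0.0664  0.0325] turn z -30.491977495674234
[262.56410256 144.92307692] 39 [0.58382739 0.00161004 0.2257116 ]
[394.24242424 222.10606061] 66 [ 0.88439251 -0.26726241  0.01538213]
[448.4        268.00952381] 105 [ 0.88844118 -0.48500612  0.00804585]
[347.8044164  309.91167192] 317 [ 0.55910092 -0.46596322  0.01569519]
```

```bash
python3 -m creep '[[1,[-0.0032,0.0072,0.0037],[0,0,-3.8]],[1,[-0.0031,0.0075,0.0038],[0,0,-3.8]],[1,[-0.003,0.0077,0.0039],[0,0,-3.8]],[1,[-0.0028,0.008,0.0041],[0,0,-3.8]],[1,[-0.0027,0.0082,0.0042],[0,0,-3.8]],[1,[-0.0026,0.0084,0.0043],[0,0,-3.8]],[1,[-0.0024,0.0086,0.0044],[0,0,-3.8]],[1,[-0.0023,0.0088,0.0045],[0,0,-3.8]],[1,[0,0,0],[0,0,0]],[1,[0,0,0],[0,0,0]]]'
python3 - <<'E'
from h import *
go([.6294,-.0512,.178],-13.3)
from plant import cams
for n in("side","scene"):
    c=cams.camera(n);np.savez(f"pics/{n}1.npz",**c)
    hsv=cv2.cvtColor(c["pixels"],cv2.COLOR_RGB2HSV);m=cv2.inRange(hsv,(3,150,60),(18,255,255))
    k,l,s,ce=cv2.connectedComponentsWithStats(m)
    for i in range(1,k):
        if s[i,4]>5 and l.shape:
            v,u=np.where(l==i);d=np.median(c["range_z"][v,u]);X=w(c,*ce[i],d=d+.008)
            if X[2]>.1:print(n,ce[i],s[i,4],X)
E
```

```text
time: 8.05
position: [0.6291, -0.0522, 0.1779]
tool_rot: [2.466, 1.944, -0.001]
ft_force: [-0.3, -3.8, 2.4]
gripper_width: 0.226
gripper_force: 40.1
t 8.05 pos [ 0.6291 -0.0522  0.1779] ydeg -13.5 tilt [ 5.0e-04 -1.5e-03 -1.0e+00] F [-0.3 -3.8  2.4] w 0.226
shift tool [ 0.001   0.     -0.0001] turn z -0.20272276551978052
side [286.  158.5] 30 [ 0.63068217 -0.05141366  0.19504192]
scene [13.13157895  5.84210526] 38 [-0.48017519 -0.37571854  0.3577713 ]
scene [22.38888889  4.77777778] 36 [-0.48037842 -0.3458347   0.35549761]
```

```bash
python3 -m creep '[[-1,[0,0,0],[0,0,0]],[-1,[0,0,0],[0,0,0]],[-1,[0,0,0],[0,0,0]],[-1,[0,0,0],[0,0,0]],[-1,[0,0,-0.02],[0,0,0]],[-1,[0,0,-0.035],[0,0,0]],[-1,[0,0,-0.045],[0,0,0]],[-1,[0,0,-0.02],[0,0,0]],[-1,[0,0,0],[0,0,0]]]'
python3 - <<'E'
from h import *
from plant import cams
wrist("w3")
for n in("side","scene"):
    c=cams.camera(n);np.savez(f"pics/{n}2.npz",**c)
for n in("side2","w3","scene2"):
    c=load(n)
    hsv=cv2.cvtColor(c["pixels"],cv2.COLOR_RGB2HSV);m=cv2.inRange(hsv,(3,150,60),(18,255,255))
    k,l,s,ce=cv2.connectedComponentsWithStats(m)
    for i in range(1,k):
        if s[i,4]>5:
            v,u=np.where(l==i);d=np.median(c["range_z"][v,u]);X=w(c,*ce[i],d=d+.008)
            if X[2]>.1 and X[0]>0:print(n,ce[i],s[i,4],X)
E
```

```text
time: 9.05
position: [0.6314, -0.0516, 0.3028]
tool_rot: [2.46, 1.944, 0.01]
ft_force: [1.2, 0.1, 0.1]
gripper_width: 1.002
gripper_force: 0.0
side2 [285.22857143 158.57142857] 35 [ 0.62853318 -0.05073071  0.19506686]
w3 [250.86390533 187.82248521] 507 [ 0.63048885 -0.04977176  0.19531406]
scene2 [256.         195.61904762] 21 [ 0.63045061 -0.05159884  0.19757812]
```

View pics/w3.png

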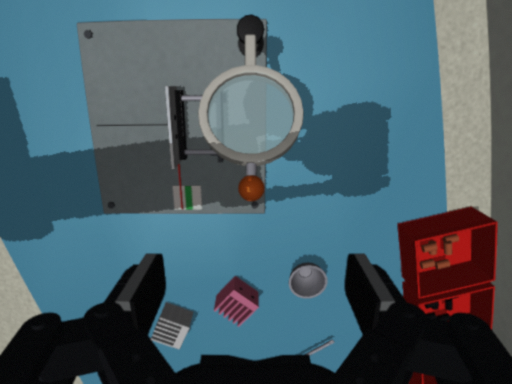

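Wrist view: magnifier arm straight from the post (250,30) to the ball (251,188), off the work. The panel line is at about x=172 and the centre line at row 125. Zooming in to fix the jig pose.

```bash
python3 - <<'E'
from h import *
c=load("w3");cv2.imwrite("pics/w3c.png",cv2.resize(c["pixels"][10:222,70:280,::-1],None,fx=2.8,fy=2.8,interpolation=cv2.INTER_CUBIC))
E
```

```text
(no output)
```

View pics/w3c.png

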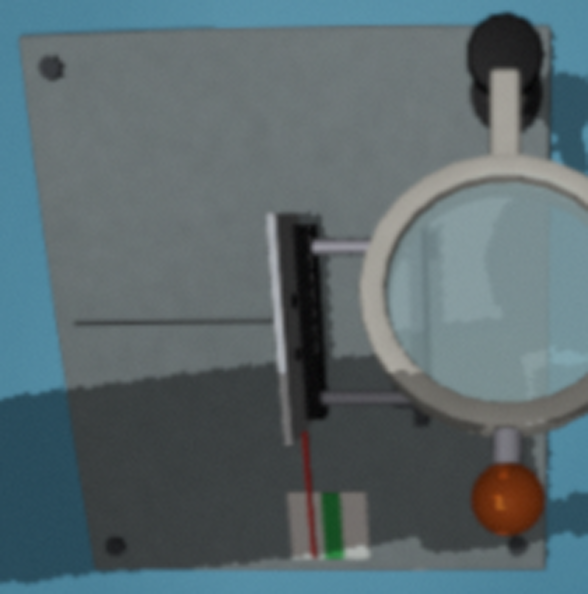

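The crop shows the plate corners at (22,37), (95,570), (545,569) and (550,27), the centre line from (75,323) to (270,321), the panel top from (270,214) to (288,444), and the red pointer short of the green band.

```bash
python3 - <<'E'
from h import *
from scipy.optimize import least_squares
c=load("w3")
f=lambda u,v:((u+.5)/2.8-.5+70,(v+.5)/2.8-.5+10)
W=lambda u,v,z:w(c,*f(u,v),z=z)[:2]
O=np.array([W(*q,.012) for q in[(22,37),(95,569),(545,568),(550,27)]])
L=np.array([[-.12,.13],[-.12,-.13],[.12,-.13],[.12,.13]])
def res(p):
    C,s=np.cos(p[2]),np.sin(p[2]);return (L@np.array([[C,s],[-s,C]])+p[:2]-O).ravel()
r=least_squares(res,[.54,0,-.2]);print(O.round(4),r.x.round(4),(r.fun.reshape(-1,2)*1e3).round(1))
x,y,q=r.x;R=np.array([[np.cos(q),-np.sin(q)],[np.sin(q),np.cos(q)]])
J=lambda P:(R.T@(np.array(P)[:2]-[x,y])*1e3).round(1)
print("edge lens",np.linalg.norm(O-np.roll(O,-1,0),axis=1))
print("line",J(W(75,323,.012)),J(W(270,321,.012)))
print("panel top",J(W(266,214,.057)),J(W(286,444,.057)))
print("ball w3",J([.6305,-.0498]),"hinge top",J(w(c,*f(505,70),z=.12)))
print("arm at frame stem",J(w(c,*f(507,438),z=.12+.133*.5)),"scale",J(W(303,435,.02)),J(W(315,556,.014)))
print("depth plate z",w(c,*f(150,200)),w(c,*f(150,500)),w(c,*f(500,500)))
# pink & silver sinks tops
# ball to hinge axis jig angle:
print("world ball",w(c,250.9,187.8,z=.195), 'line angle', np.degrees(np.arctan2(*(W(270,321,.012)-W(75,323,.012))[::-1])))
E
```

```text
[[ 0.4546  0.1554]
 [ 0.3937 -0.095 ]
 [ 0.6261 -0.1496]
 [ 0.6853  0.1006]] [ 0.5399  0.0028 -0.2338] [[-1.3  1.7]
 [-0.7 -0.8]
 [ 0.4 -1.8]
 [ 1.5  0.9]]
edge lens [0.25772738 0.23869465 0.25716592 0.23708253]
line [-110.5    0. ] [-14.4  -0.1]
panel top [-0.7 49.7] [  0.3 -49.4]
ball w3 [100.3 -30.2] hinge top [99.5 96.3]
arm at frame stem [100.2 -14. ] scale [ -0.6 -54.5] [  -0.6 -120.7]
depth plate z [0.48830401 0.07320572 0.01230761] [ 0.43674062 -0.06568097  0.01201306] [ 0.62918636 -0.04647453  0.20527743]
world ball [ 0.63049732 -0.04985935  0.195     ] line angle -13.454357033965712
```

Jig pose is (0.540, 0.003, −0.234 rad), with every check within 1–2 mm. The ball is at jig (100,−30) mm and height 195 mm, so swivel ≈ 0 and tilt ≈ 30°. Now the heat sink.

```bash
python3 -m creep '[[-1,[-0.037,-0.0168,0],[0,0,0]],[-1,[-0.037,-0.0168,0],[0,0,0]],[-1,[-0.037,-0.0168,0],[0,0,0]],[-1,[-0.037,-0.0168,0],[0,0,0]],[-1,[-0.037,-0.0168,0],[0,0,0]],[-1,[-0.037,-0.0168,0],[0,0,0]],[-1,[-0.037,-0.0168,0],[0,0,0]],[-1,[-0.037,-0.0168,0],[0,0,0]]]' | head -2
python3 -m creep '[[-1,[0,0,0.007],[0,0,-8.1]],[-1,[0,0,0.007],[0,0,-8.1]],[-1,[0,0,0.007],[0,0,-8.1]],[-1,[0,0,0.007],[0,0,-8.1]],[-1,[0,0,0.007],[0,0,-8.1]],[-1,[0,0,0.007],[0,0,-8.1]],[-1,[0,0,0.007],[0,0,-8.1]],[-1,[0,0,0.007],[0,0,-8.1]],[-1,[0,0,0],[0,0,0]],[-1,[0,0,0],[0,0,0]]]'
python3 - <<'E'
from h import *
go([.431,-.3085,.15],51)
c=wrist("w4");print(c["T_tool_cam"].round(3))
P=[]
for v in range(384):
    for u in range(512):
        d=c["range_z"][v,u]
        if d>0.1:
            px=c["pixels"][v,u].astype(int)
            if px.max()-px.min()<45 and px.max()>60:
                X=w(c,u,v)
                if .036<X[2]<.046 and np.hypot(X[0]-.431,X[1]+.3085)<.06:P.append(X)
P=np.array(P);print(len(P),P.mean(0),cv2.minAreaRect((P[:,:2]*1e3).astype(np.float32)))
x=c["pixels"];cv2.imwrite("pics/w4.png",x[...,::-1])
print(p(c,[.431,-.3085,.04]))
E
```

```text
time: 10.0
position: [0.4276, -0.3087, 0.2948]
time: 11.0
position: [0.4289, -0.3077, 0.2397]
tool_rot: [-1.042, -2.961, -0.002]
ft_force: [0.2, -0.1, 0.0]
gripper_width: 1.001
gripper_force: 0.0
t 11.0 pos [ 0.4289 -0.3077  0.2397] ydeg 51.24 tilt [-0.0026  0.0021 -1.    ] F [ 0.2 -0.1  0. ] w 1.001
shift tool [-0.0024  0.0007  0.0897] turn z 0.2361944354141201
[[ 0.001 -0.947 -0.322  0.082]
 [ 1.     0.001 -0.     0.001]
 [ 0.    -0.322  0.947 -0.143]
 [ 0.     0.     0.     1.   ]]
1081 [ 0.43601127 -0.31048172  0.04052654] ((432.07891845703125, -307.8519592285156), (49.88166809082031, 50.27745819091797), 52.16142654418945)
[[254.49327667 164.33046296]]
```

View pics/w4.png

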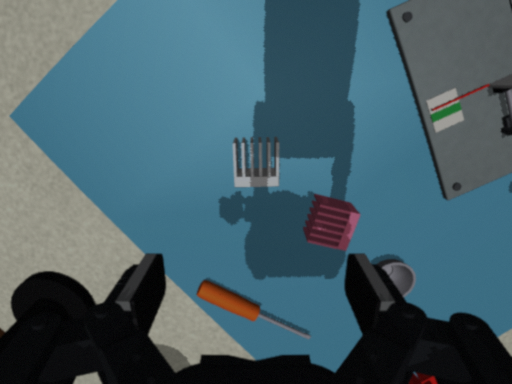

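The silver sink is at (256,163), with its fins pointing up in the image and its flat face away from the robot. Pink (332,222) and the screwdriver (255,308) are clear of the finger paths. Height 40.5 mm and size 50×50 mm match the description, so I'm grasping.

```bash
python3 -c "
from h import *
go([.4321,-.3079,.006],52.2)"
python3 -m creep '[[-1,[-0.002,0.0028,0.03],[0,0,-0.95]],[-1,[0,0,0.04],[0,0,0]],[-1,[0,0,0.045],[0,0,0]],[-1,[0,0,0.04],[0,0,0]],[-1,[0,0,0.04],[0,0,0]],[-1,[0,0,0.028],[0,0,0]],[-1,[0,0,0.01],[0,0,0]],[-1,[0,0,0],[0,0,0]]]' 60
python3 -c "
from h import *
go([.4321,-.3079,.006],52.2)"
```

```text
t 11.05 pos [ 0.4293 -0.308   0.2404] ydeg 51.26 tilt [-0.0015  0.0012 -1.    ] F [-0.1 -0.1  0.4] w 1.0
shift tool [-0.0026  0.0019  0.2344] turn z -0.9371163905498747
time: 11.85
position: [0.4321, -0.3067, 0.0072]
tool_rot: [-1.014, -2.97, -0.002]
ft_force: [-0.6, 0.7, -0.3]
gripper_width: 1.001
gripper_force: 0.0
t 11.85 pos [ 0.4321 -0.3067  0.0072] ydeg 52.31 tilt [-0.0026  0.002  -1.    ] F [-0.6  0.7 -0.3] w 1.001
shift tool [-0.0007 -0.0009  0.0012] turn z 0.11253244035304988
```

```bash
python3 -m creep '[[1,[-0.0007,-0.0009,0],[0,0,0]],[1,[0,0,0],[0,0,0]],[1,[0,0,0],[0,0,0]],[1,[0,0,0],[0,0,0]],[1,[0,0,0],[0,0,0]],[1,[0,0,0],[0,0,0]]]' 60
python3 -m creep '[[1,[0,0,-0.01],[0,0,0]],[1,[0,0,-0.02],[0,0,0]],[1,[0,0,-0.03],[0,0,0]],[1,[0,0,-0.03],[0,0,0]],[1,[0,0,0],[0,0,0]],[1,[0,0,0],[0,0,0]]]' 60
python3 - <<'E'
from h import *
q=-.2338;C,S=np.cos(q),np.sin(q);f=lambda a,b:[.5399+C*a-S*b,.0028+S*a+C*b]
# hover with sink centre at jig x=-60,y=0
go([*f(-.06,0),.097],np.degrees(q)+90)
E
```

```text
time: 12.45
position: [0.4349, -0.3101, 0.0109]
tool_rot: [1.012, 2.969, -0.003]
ft_force: [-0.1, -0.2, 6.2]
gripper_width: 0.576
gripper_force: 63.5
time: 13.05
position: [0.4334, -0.3089, 0.0996]
tool_rot: [1.012, 2.972, -0.001]
ft_force: [0.3, -0.1, -1.6]
gripper_width: 0.574
gripper_force: 62.8
t 13.05 pos [ 0.4334 -0.3089  0.0996] ydeg 52.38 tilt [ 0.0017 -0.0013 -1.    ] F [ 0.3 -0.1 -1.6] w 0.574
shift tool [0.1607 0.2872 0.0022] turn z -24.227709777692013
```

```bash
python3 - <<'E'
from h import *
c=wrist("w5");cv2.imwrite("pics/w5c.png",cv2.resize(c["pixels"][150:384,100:412,::-1],None,fx=2.5,fy=2.5,interpolation=cv2.INTER_CUBIC))
T=c["T_tool_cam"]
P=[]
for v in range(150,384):
    for u in range(150,362):
        d=c["range_z"][v,u]
        if d>.05:
            x,y=cv2.undistortPoints(np.array([[[u,v]]],float),c["K"],c["D"])[0,0]
            X=T[:3,:3]@(d*np.array([x,y,1]))+T[:3,3]
            px=c["pixels"][v,u].astype(int)
            if abs(X[0])<.045 and abs(X[1])<.028 and -.06<X[2]<.01 and px.max()>90:P.append((*X,u,v))
P=np.array(P);print(len(P),np.histogram(P[:,2],bins=14))
z=np.median(P[P[:,2]<np.percentile(P[:,2],50)][:,2]);Q=P[abs(P[:,2]-z)<.004]
print(z,Q.min(0),Q.max(0),cv2.minAreaRect((Q[:,:2]*1e3).astype(np.float32)))
E
```

```text
5651 (array([   6,    0,  102, 5437,    9,    9,    9,   15,   10,    8,   11,
          6,    9,   20]), array([-0.04191396, -0.03821946, -0.03452497, -0.03083047, -0.02713597,
       -0.02344147, -0.01974698, -0.01605248, -0.01235798, -0.00866348,
       -0.00496898, -0.00127449,  0.00242001,  0.00611451,  0.00980901]))
-0.03002776806484518 [-2.22697537e-02 -2.43228915e-02 -3.15847095e-02  1.92000000e+02
  2.27000000e+02] [ 2.84569204e-02  2.67318875e-02 -2.66816534e-02  3.18000000e+02
  3.29000000e+02] ((3.177143096923828, 1.1788692474365234), (50.724918365478516, 51.05340576171875), 0.19755561649799347)
```

View pics/w5c.png

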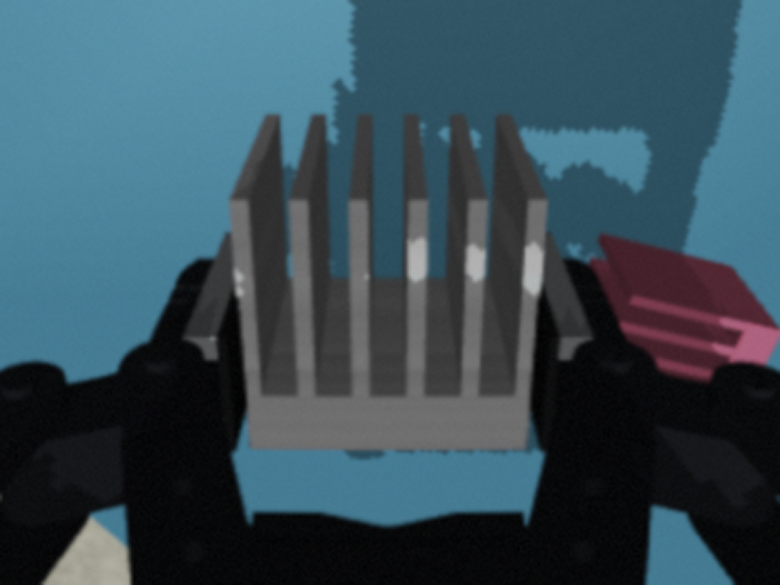

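The sink is held squarely: fins up in the image, flat face at the bottom of the crop around row 450. In tool axes its centre is at (+3, +1) mm, with the underside about 10 mm beyond the TCP.

```bash
cat >> h.py <<'E'
q=-.2338;jx,jy=.5399,.0028
def jig(a,b): return [jx+np.cos(q)*a-np.sin(q)*b, jy+np.sin(q)*a+np.cos(q)*b]
def tj():
    from plant import env
    s=env.read_state();P=s["position"];R=np.array([[np.cos(q),-np.sin(q)],[np.sin(q),np.cos(q)]])
    print("TCP jig",(R.T@(P[:2]-[jx,jy])*1e3).round(1),"F jig",(R.T@s["ft_force"][:2]).round(1),s["ft_force"][2].round(1))
E
python3 -c "
from h import *
go([*jig(-.0568,-.0012),.097],76.6)"
python3 -m creep '[[1,[0.0205,0.036,0],[0,0,0]],[1,[0.0205,0.036,0],[0,0,0]],[1,[0.0205,0.036,0],[0,0,0]],[1,[0.0205,0.036,0],[0,0,0]],[1,[0.0205,0.036,0],[0,0,0]],[1,[0.0205,0.036,0],[0,0,0]],[1,[0.0205,0.036,0],[0,0,0]],[1,[0.0205,0.036,0],[0,0,0]]]'
python3 -m creep '[[1,[0,0,0],[0,0,-8]],[1,[0,0,0],[0,0,-8]],[1,[0,0,0],[0,0,-8]],[1,[0,0,0],[0,0,0]],[1,[0,0,0],[0,0,0]]]' | head -1
python3 -c "
from h import *
go([*jig(-.0568,-.0012),.040],76.6);tj()"
```

```text
t 13.1 pos [ 0.4325 -0.3081  0.0982] ydeg 52.38 tilt [-6.e-04  5.e-04 -1.e+00] F [-0.8 -0.5 -2.3] w 0.574
shift tool [0.156  0.2874 0.0013] turn z -24.222084692638475
time: 13.9
position: [0.4771, 0.0213, 0.0965]
tool_rot: [-1.012, -2.97, 0.002]
ft_force: [1.8, 0.3, -2.2]
gripper_width: 0.577
gripper_force: 62.9
time: 14.4
t 14.4 pos [0.4777 0.0196 0.0971] ydeg 76.19 tilt [-0.0029  0.     -1.    ] F [-0.9 -0.7 -1.6] w 0.575
shift tool [-0.0078 -0.0031  0.057 ] turn z -0.4113351967453127
TCP jig [-64.4   2. ] F jig [-0.7 -0.9] -1.6
```

```bash
python3 -m creep '[[1,[-0.0078,-0.0031,0.01],[0,0,-0.4]],[1,[0,0,0.02],[0,0,0]],[1,[0,0,0.02],[0,0,0]],[1,[0,0,0.007],[0,0,0]],[1,[0,0,0],[0,0,0]]]' | head -1
python3 - <<'E'
from h import *
from plant import env,cams
import time
go([*jig(-.0568,-.0012),.022],76.6);tj()
c=cams.camera("side");np.savez("pics/side5.npz",**c)
tj();c2=cams.camera("scene");np.savez("pics/scene5.npz",**c2);tj()
# sink top in scene/side: points z~.06-.075, within 50mm of expected
for n,c in(("side",c),("scene",c2)):
    P=[]
    u0,v0=p(c,[*jig(-.06,0),.07])[0]
    for v in range(int(v0)-30,int(v0)+30):
        for u in range(int(u0)-30,int(u0)+30):
            if c["range_z"][v,u]>0:
                X=w(c,u,v);a=X[0]-jx;b=X[1]-jy
                X=np.array([np.cos(q)*a+np.sin(q)*b,-np.sin(q)*a+np.cos(q)*b,X[2]])
                px=c["pixels"][v,u].astype(int)
                if .028<X[2]<.1 and abs(X[1])<.024 and -.1<X[0]<-.005 and px.max()>70:P.append(X)
    P=np.array(P)*1e3;print(n,len(P),np.percentile(P,[2,10,50,90,98],axis=0).round(1).tolist())
img=np.hstack([cv2.resize(c["pixels"][y0:y0+100,x0:x0+100,::-1],(400,400),interpolation=cv2.INTER_CUBIC) for c,x0,y0 in((load("side5"),200,160),(load("scene5"),195,160))])
cv2.imwrite("pics/place.png",img)
E
```

```text
time: 14.9
t 14.9 pos [0.4844 0.0144 0.0397] ydeg 76.71 tilt [-0.0038  0.     -1.    ] F [-0.3 -0.2 -2.5] w 0.576
shift tool [0.0001 0.0004 0.0177] turn z 0.11002974110454034
TCP jig [-56.7  -1.5] F jig [-0.2 -0.2] -2.5
TCP jig [-55.7  -1.2] F jig [ 0.5 -0. ] -1.2
TCP jig [-54.9  -1. ] F jig [-0.3 -0.9] -1.3
side 100 [[-86.5, -23.2, 33.6], [-85.9, -20.7, 43.8], [-77.7, -0.2, 65.4], [-67.6, 19.7, 68.7], [-63.1, 22.0, 71.5]]
scene 236 [[-82.6, -21.9, 35.2], [-75.8, -17.3, 44.7], [-40.5, 1.9, 65.0], [-34.0, 20.6, 72.4], [-32.5, 22.4, 73.3]]
```

View pics/place.png

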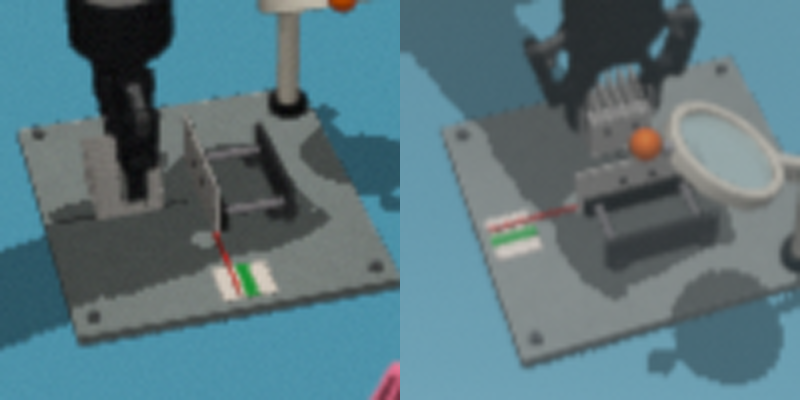

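The sink sits above the plate on the centre line, fins towards the robot and flat face about 33 mm short of the panel. The magnifier ball (645,143 in the right crop) stays well behind. Lowering.

```bash
python3 -m creep '[[1,[0,0,0.008],[0,0,0]],[1,[0,0,0.005],[0,0,0]],[1,[0,0,0.002],[0,0,0]],[1,[0,0,0],[0,0,0]],[1,[0,0,0],[0,0,0]]]'|sed -n 2,4p
python3 -m creep '[[1,[0,0,0.0015],[0,0,0]],[1,[0,0,0],[0,0,0]]]'|sed -n 2,4p
python3 -m creep '[[1,[0,0,0.0015],[0,0,0]],[1,[0,0,0],[0,0,0]]]'|sed -n 2,4p
```

```text
position: [0.4859, 0.0148, 0.0265]
tool_rot: [0.361, 3.121, -0.0]
ft_force: [-0.3, 0.4, -2.6]
position: [0.4859, 0.0148, 0.025]
tool_rot: [0.362, 3.121, 0.0]
ft_force: [-1.2, 0.9, -2.5]
position: [0.4857, 0.0148, 0.0234]
tool_rot: [-0.362, -3.121, 0.0]
ft_force: [0.5, -0.7, -1.6]
```

```bash
python3 -m creep '[[1,[0,0,0.001],[0,0,0]],[1,[0,0,0],[0,0,0]]]'|sed -n 2,4p
python3 -m creep '[[1,[0,0,0.001],[0,0,0]],[1,[0,0,0],[0,0,0]]]'|sed -n 2,4p
python3 -c "
from h import *
go([*jig(-.0568,-.0012),.022],76.6);tj()"
```

```text
position: [0.4859, 0.0148, 0.023]
tool_rot: [-0.362, -3.12, 0.0]
ft_force: [-2.7, 0.1, 4.2]
position: [0.4858, 0.0148, 0.0229]
tool_rot: [-0.362, -3.12, 0.0]
ft_force: [-6.1, 0.2, 12.6]
t 16.3 pos [0.4858 0.0148 0.0229] ydeg 76.78 tilt [-7.e-04 -0.e+00 -1.e+00] F [-6.1  0.2 12.6] w 0.575
shift tool [ 0.0014 -0.0003  0.0009] turn z 0.1802831888319929
TCP jig [-55.4  -0.9] F jig [-5.9 -1.2] 12.6
```

```bash
python3 -m creep '[[1,[0,0,-0.0012],[0,0,0.18]],[1,[-0.004,0,0],[0,0,0]],[1,[-0.006,0,0],[0,0,0]],[1,[-0.006,0,0],[0,0,0]],[1,[-0.006,0,0],[0,0,0]],[1,[-0.004,0,0],[0,0,0]],[1,[-0.002,0,0],[0,0,0]],[1,[0,0,0],[0,0,0]],[1,[0,0,0],[0,0,0]]]'|sed -n 2,4p
python3 -c "
from h import *
go([*jig(-.0568,-.0012),.022],76.6);tj()"
python3 -m creep '[[1,[-0.002,0,0],[0,0,0]],[1,[-0.002,0,0],[0,0,0]],[1,[0,0,0],[0,0,0]]]'|sed -n 2,4p
python3 -c "
from h import *
go([*jig(-.0568,-.0012),.022],76.6);tj()"
python3 -m creep '[[1,[-0.002,0,0],[0,0,0]],[1,[-0.002,0,0],[0,0,0]],[1,[0,0,0],[0,0,0]]]'|sed -n 2,4p
python3 -c "
from h import *
go([*jig(-.0568,-.0012),.022],76.6);tj()"
```

```text
position: [0.5127, 0.0086, 0.023]
tool_rot: [-0.367, -3.118, -0.001]
ft_force: [-5.6, 1.7, 8.4]
t 17.2 pos [0.5127 0.0086 0.023 ] ydeg 76.58 tilt [-1.7e-03  6.0e-04 -1.0e+00] F [-5.6  1.7  8.4] w 0.577
shift tool [ 0.029  -0.0005  0.001 ] turn z -0.01991061094287261
TCP jig [-27.8  -0.7] F jig [-5.8  0.4] 8.4
position: [0.5131, 0.0085, 0.0231]
tool_rot: [-0.367, -3.11, -0.001]
ft_force: [-15.8, 5.0, 22.4]
t 17.5 pos [0.5131 0.0085 0.0231] ydeg 76.56 tilt [-0.0095  0.0021 -1.    ] F [-15.8   5.   22.4] w 0.574
shift tool [ 0.0294 -0.0005  0.0014] turn z -0.04479016549049675
TCP jig [-27.4  -0.7] F jig [-16.6   1.2] 22.4
position: [0.5165, 0.0075, 0.0231]
tool_rot: [-0.366, -3.11, -0.001]
ft_force: [-9.1, 2.2, 14.1]
t 17.8 pos [0.5165 0.0075 0.0231] ydeg 76.58 tilt [-0.0098  0.0018 -1.    ] F [-9.1  2.2 14.1] w 0.575
shift tool [ 0.0329 -0.0004  0.0015] turn z -0.019197327644803863
TCP jig [-23.9  -0.8] F jig [-9.4  0. ] 14.1
```

Friction on the plate is building downforce, so I'm easing up a little.

```bash
python3 -m creep '[[1,[0,0,-0.001],[0,0,0]],[1,[0,0,0],[0,0,0]],[1,[0,0,0],[0,0,0]]]'|sed -n 2,4p
python3 -c "
from h import *
go([*jig(-.0568,-.0012),.022],76.6);tj()"
python3 -m creep '[[1,[0,0,-0.001],[0,0,0]],[1,[0,0,0],[0,0,0]],[1,[0,0,0],[0,0,0]]]'|sed -n 2,4p
python3 -c "
from h import *
go([*jig(-.0568,-.0012),.022],76.6);tj()"
```

```text
position: [0.5205, 0.0065, 0.0231]
tool_rot: [-0.367, -3.119, -0.0]
ft_force: [-3.7, 1.1, 0.8]
t 18.1 pos [0.5205 0.0065 0.0231] ydeg 76.59 tilt [-1.1e-03  2.0e-04 -1.0e+00] F [-3.7  1.1  0.8] w 0.576
shift tool [ 0.037  -0.0003  0.0011] turn z -0.013210741678392424
TCP jig [-19.8  -0.9] F jig [-3.9  0.2] 0.8
position: [0.5201, 0.0063, 0.0239]
tool_rot: [-0.366, -3.118, 0.0]
ft_force: [-2.6, 0.8, -3.4]
t 18.4 pos [0.5201 0.0063 0.0239] ydeg 76.6 tilt [-0.0017 -0.     -1.    ] F [-2.6  0.8 -3.4] w 0.571
shift tool [ 0.0367 -0.0001  0.002 ] turn z -0.003469058407972625
TCP jig [-20.1  -1.1] F jig [-2.7  0.2] -3.4
```

```bash
python3 -m creep '[[1,[-0.002,0,0],[0,0,0]],[1,[-0.002,0,0],[0,0,0]],[1,[-0.001,0,0],[0,0,0]],[1,[0,0,0],[0,0,0]],[1,[0,0,0],[0,0,0]]]'|sed -n 2,4p
python3 -c "
from h import *
go([*jig(-.0568,-.0012),.022],76.6);tj()"
python3 -m creep '[[1,[-0.001,0,0],[0,0,0]],[1,[-0.001,0,0],[0,0,0]],[1,[0,0,0],[0,0,0]],[1,[0,0,0],[0,0,0]]]'|sed -n 2,4p
python3 -c "
from h import *
go([*jig(-.0568,-.0012),.022],76.6);tj()"
```

```text
position: [0.524, 0.0054, 0.024]
tool_rot: [-0.366, -3.116, 0.0]
ft_force: [-6.3, 2.2, -2.2]
t 18.9 pos [0.524  0.0054 0.024 ] ydeg 76.59 tilt [-3.8e-03  3.0e-04 -1.0e+00] F [-6.3  2.2 -2.2] w 0.576
shift tool [ 0.0407 -0.0001  0.0021] turn z -0.00887418962730635
TCP jig [-16.1  -1.2] F jig [-6.6  0.7] -2.2
position: [0.5255, 0.005, 0.024]
tool_rot: [-0.366, -3.115, 0.0]
ft_force: [-8.4, 2.4, -0.1]
t 19.3 pos [0.5255 0.005  0.024 ] ydeg 76.59 tilt [-4.8e-03  5.0e-04 -1.0e+00] F [-8.4  2.4 -0.1] w 0.578
shift tool [ 0.0422 -0.      0.0022] turn z -0.01045214626356028
TCP jig [-14.6  -1.2] F jig [-8.8  0.4] -0.1
```

```bash
python3 -m creep '[[1,[-0.001,0,0],[0,-0.28,0]],[1,[0,0,0.0004],[0,0,0]],[1,[0,0,0.0004],[0,0,0]],[1,[0,0,0],[0,0,0]],[1,[0,0,0],[0,0,0]]]'|sed -n 2,4p
python3 -c "
from h import *
go([*jig(-.0568,-.0012),.022],76.6);tj()"
```

```text
position: [0.5268, 0.0048, 0.0238]
tool_rot: [0.367, 3.119, -0.001]
ft_force: [-8.8, 1.4, 3.3]
t 19.8 pos [0.5268 0.0048 0.0238] ydeg 76.6 tilt [ 6.e-04 -8.e-04 -1.e+00] F [-8.8  1.4  3.3] w 0.574
shift tool [ 0.0436 -0.0001  0.0018] turn z -0.003726589044447337
TCP jig [-13.2  -1.1] F jig [-8.9 -0.6] 3.3
```

```bash
python3 -m creep '[[1,[-0.0008,0,0],[0,0,0]],[1,[0,0,0],[0,0,0]],[1,[0,0,0],[0,0,0]],[1,[0,0,0],[0,0,0]],[1,[0,0,0],[0,0,0]],[1,[0,0,0],[0,0,0]]]'|sed -n 2,6p
python3 - <<'E'
from h import *
from plant import cams
go([*jig(-.0568,-.0012),.022],76.6);tj()
c=cams.camera("side");np.savez("pics/side9.npz",**c)
d=cams.camera("scene");np.savez("pics/scene9.npz",**d);tj()
cv2.imwrite("pics/final.png",np.hstack([cv2.resize(c["pixels"][140:240,200:300,::-1],(400,400),interpolation=cv2.INTER_CUBIC),cv2.resize(d["pixels"][160:260,195:295,::-1],(400,400),interpolation=cv2.INTER_CUBIC)]))
for n in("side","scene"):
    for f in("2","9"):
        c=load(n+f);P=c["pixels"].astype(int)
        m=(P[...,0]>1.8*P[...,1])&(P[...,0]>1.8*P[...,2])&(P[...,0]>70);v,u=np.where(m)
        X=[]
        for a,b in zip(u,v):
            W=w(c,a,b,z=.016);A,B=W[0]-jx,W[1]-jy;j=np.array([np.cos(q)*A+np.sin(q)*B,-np.sin(q)*A+np.cos(q)*B])*1e3
            if -10<j[0]<30 and -125<j[1]<-52:X.append(j)
        print(n,f,len(X),np.mean(X,0).round(1) if X else "")
    c=load(n+"9");hsv=cv2.cvtColor(c["pixels"],cv2.COLOR_RGB2HSV);m=cv2.inRange(hsv,(3,150,60),(18,255,255))
    k,l,s,ce=cv2.connectedComponentsWithStats(m)
    for i in range(1,k):
        if s[i,4]>5:
            v,u=np.where(l==i);dd=np.median(c["range_z"][v,u]);X=w(c,*ce[i],d=dd+.008)
            if X[2]>.1 and X[0]>0:print("ball",n,X)
E
```

```text
position: [0.5273, 0.0046, 0.0238]
tool_rot: [0.367, 3.12, -0.001]
ft_force: [-9.7, 2.5, 3.8]
gripper_width: 0.572
gripper_force: 63.9
t 20.4 pos [0.5273 0.0046 0.0238] ydeg 76.59 tilt [ 2.e-04 -7.e-04 -1.e+00] F [-9.7  2.5  3.8] w 0.572
shift tool [ 0.0441 -0.0001  0.0018] turn z -0.005299613886080579
TCP jig [-12.7  -1.1] F jig [-10.    0.2] 3.8
TCP jig [-12.7  -1.2] F jig [-10.7  -0.8] 3.8
side 2 10 [ -1.9 -76.6]
side 9 11 [  8.4 -74.9]
ball side [ 0.62842194 -0.05011426  0.19487426]
scene 2 0 
scene 9 0 
ball scene [ 0.62882972 -0.0507949   0.19671059]
```

View pics/final.png

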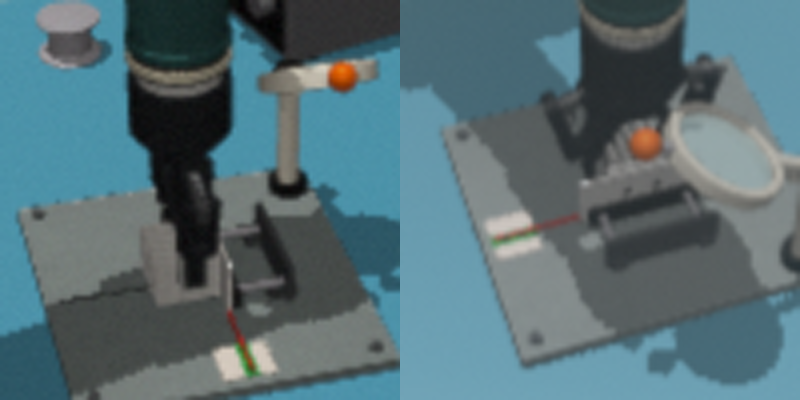

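The pointer is in the green band, with about 10.3 mm of travel measured and 10 N, and the magnifier is unmoved. I need to make sure the underside actually sits on the plate and isn't hanging on friction against the panel.

```bash
python3 -m creep '[[1,[0,0,0.0005],[0,0,0]],[1,[0,0,0],[0,0,0]],[1,[0,0,0],[0,0,0]]]'|sed -n 2,4p
python3 -c "
from h import *
tj()"
python3 -m creep '[[1,[0,0,0.0005],[0,0,0]],[1,[0,0,0],[0,0,0]],[1,[0,0,0],[0,0,0]],[1,[0,0,0],[0,0,0]]]'|sed -n 2,4p
python3 -c "
from h import *
go([*jig(-.0568,-.0012),.022],76.6);tj()"
```

```text
position: [0.5275, 0.0046, 0.0235]
tool_rot: [0.367, 3.12, -0.001]
ft_force: [-9.9, 1.5, 4.6]
TCP jig [-12.5  -1.1] F jig [-10.   -0.8] 4.6
position: [0.5276, 0.0046, 0.0231]
tool_rot: [0.367, 3.119, -0.001]
ft_force: [-10.1, 1.7, 4.8]
t 21.2 pos [0.5276 0.0046 0.0231] ydeg 76.59 tilt [ 6.e-04 -7.e-04 -1.e+00] F [-10.1   1.7   4.8] w 0.578
shift tool [ 0.0444 -0.0001  0.001 ] turn z -0.0060333116590527425
TCP jig [-12.4  -1.1] F jig [-10.2  -0.7] 4.8
```

```bash
python3 -m creep '[[1,[0,0,0.0005],[0,0,0]],[1,[0,0,0],[0,0,0]],[1,[0,0,0],[0,0,0]]]'|sed -n 2,4p
python3 -c "
from h import *
go([*jig(-.0568,-.0012),.022],76.6);tj()"
```

```text
position: [0.5276, 0.0046, 0.023]
tool_rot: [0.367, 3.12, -0.001]
ft_force: [-10.9, 2.2, 8.1]
t 21.5 pos [0.5276 0.0046 0.023 ] ydeg 76.6 tilt [ 5.e-04 -7.e-04 -1.e+00] F [-10.9   2.2   8.1] w 0.573
shift tool [ 0.0444 -0.0001  0.0009] turn z -0.004940438779044598
TCP jig [-12.4  -1.1] F jig [-11.1  -0.3] 8.1
```

Seated: z stopped falling and the vertical force rose. Holding for a moment, then a last check and hand-in.

```bash
python3 -m creep '[[1,[0,0,0],[0,0,0]],[1,[0,0,0],[0,0,0]],[1,[0,0,0],[0,0,0]],[1,[0,0,0],[0,0,0]],[1,[0,0,0],[0,0,0]],[1,[0,0,0],[0,0,0]]]'
python3 - <<'E'
from h import *
from plant import cams,env
tj();c=cams.camera("side");P=c["pixels"].astype(int)
v,u=np.where((P[...,0]>1.8*P[...,1])&(P[...,0]>1.8*P[...,2])&(P[...,0]>70));X=[]
for a,b in zip(u,v):
    W=w(c,a,b,z=.016);A,B=W[0]-jx,W[1]-jy;j=np.array([np.cos(q)*A+np.sin(q)*B,-np.sin(q)*A+np.cos(q)*B])*1e3
    if -10<j[0]<30 and -125<j[1]<-52:X.append(j)
t=np.mean(X,0)[0]+1.9;print("travel",t);tj()
if 7.5<t<13: print(env.hand_in())
E
```

```text
time: 22.1
position: [0.5276, 0.0046, 0.0229]
tool_rot: [0.367, 3.12, -0.001]
ft_force: [-11.1, 1.9, 8.7]
gripper_width: 0.575
gripper_force: 64.5
TCP jig [-12.4  -1.1] F jig [-11.2  -0.8] 8.7
travel 10.120698498434274
TCP jig [-12.4  -1.1] F jig [-12.3  -1.4] 8.7
the job is handed in; nothing more can be done
None
```

I handed the job in: the magnifier stands parallel to the panel at about 30° tilt, and the gripped heat sink sits on the plate's centre line, pressing the panel about 10 mm in with the pointer in the green band (wrist reading 11–12 N, some of it plate friction).

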